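Push the cast candle out of its tube mould

ROBOT

A 6-joint arm with a two-finger parallel gripper is mounted at the origin on the work surface. World frame = base frame: x ahead of the robot, y to its left, z up, the work surface at z = 0. Lengths are in mm, angles in rad, forces in N, time in s.
With the tool pointing down it reaches from about 275 to 850 mm from the base axis. Payload 19 kg.
Tool frame: the origin (TCP) lies midway between the tips of the shut fingers; the grasp point (between the pads) lies 19 mm behind it; z points along the fingers, y is the line along which they close (so a half turn about z gives the same grasp; the last joint's range is limited). The gripper opens to 85 mm and grips with 20 to 120 N. Pads are 22 mm wide; open, the fingers measure 114 mm over their backs; the gripper's body (76 mm by 85 mm) begins 54 mm behind the grasp point. The pads swing forward as they close: fully open they stand 13 mm farther back than shut.
Start: joints at [1.138, 0.15, 1.437, -0, 1.554, -0.134], TCP at [169.269, 549.489, 231.267] pointing down, gripper open.
Joint ranges: [-2.8, 2.8], [-0.68, 2.1], [0.12, 2.68], [-1.39, 4.53], [0.16, 2.79], [-2.81, 2.81]. Speed limits (rad/s): [1.89, 1.89, 2.22, 3.01, 3.01, 3.01].

INTERFACE

Orientations are given as a unit quaternion [w, x, y, z].
In Python, from rig import ctrl gives the robot as it stands.
- The arm moves only by the tool move_arm, never from a script. Its argument "plan" is one flat list of numbers, 7 for each row, row after row: the finger opening in mm, from 0 to 85.4, then the shift along the tool's x, y, z in mm, then the turn, a rotation vector about the tool's x, y, z in rad. In form: [jaw, dx, dy, dz, wx, wy, wz, jaw, dx, dy, dz, wx, wy, wz, ...]. A call has 1 to 5 rows; each row is the pose to reach, as a shift and turn from the pose commanded when the call began, along the tool's axes at that moment; what a row does not reach only later rows make up. A row lasts 1/10 s, in which the tool goes at most 50 mm and 8.59 degrees, less where a joint would pass 70% of its speed; a pose out of reach is approached as far as the arm can. A call with a gripper value outside its range is refused whole. The fingers move at their own pace and stop on an object; "force" is the grip in N (left out, the last holds). Time passes only in rows, so rows that repeat a pose let the fingers close. It gives the time, the measured TCP pose, the force, the opening and the grip force at its end, in the units of the state.
- ctrl.read_state(): the state, without advancing time (a new reading comes with each control period).
- ctrl.grab_frame(name): name is "scene" or "top"; returns the picture (420x560x3 uint8, red, green, blue); there is no depth.
- ctrl.get_calibration(name): a dict with "fx", "fy", "cx", "cy" (pixels), "pose" (4x4, takes a point from camera to world coordinates). Camera axes: x right, y up, looking along -z (the intrinsics and any distortion apply to the point x, -y, -z); pixel columns grow to the right and rows downward; lengths in mm; the calibration is good to about 2 mm. A picture is of the moment at which its call begins. get_calibration takes no time and is no camera call.
- ctrl.job_done(): hands the job in; it is judged then, once.
The state is a dict: "t": time; "joint_positions": joint angles; "joint_vel": joint speeds; "tau": joint torques, N m; "eef_pos": TCP position; "orientation": TCP orientation; "wrist_force": force on the tool from outside, world axes, zero at the start; "torque": the same for the moment, N m; "gripper_width": finger opening in mm; "gripper_force": force on a finger pad.
Only numpy, scipy, OpenCV 4.12 (cv2) and the standard library are available. Lean on these libraries where they do the work, as an engineer would, in place of code of your own. Each camera call takes 0.05 s, during which the arm holds its last target. There are 200 camera calls.

TASK

Pick up the wooden push rod from its rest and use it to drive the yellow candle right out of its clear tube mould, from the end away from the runner, so that it lies on the runner completely clear of the tube; the gripper must not touch the wax. Then lay the rod back in its rest as it was, with the blue candle still in its mould and nothing knocked over.

Things in the scene. Friction and masses are not known exactly. Their poses are not given: they have to be found in the camera images.
- rod_mid (a point): wooden push rod, 200 mm long, 150 g; this point is the centre of its red square handle (60 mm long, 28 x 28 mm), where it is to be gripped. Its x axis runs along the rod to the pushing head: from here the 20 mm shaft runs forward to a 28 mm wide head whose flat face is at x = 140 mm; a 20 mm stub runs back to x = -60 mm. It starts level in its rest.
- rod_tip (a point): centre of the flat face of the push rod's head, 140 mm ahead of rod_mid; same axes
- rod_rest: fixed wooden rest on a 180 x 75 mm base, 10 mm thick, with two V saddles (at x = 75 mm under the shaft and x = -48 mm under the stub, 14 mm thick, rising to about 58 mm, open upwards). Origin: on the table below where rod_mid lies when the rod is in the rest (rod_mid 50 mm above it, rod's x along the rest's x).
- yellow_stand: stand that holds the yellow candle. Wooden, base 225 x 70 mm, fixed; it carries a clear tube mould and a runner in line along x. Origin: on the table under the middle of the tube; z up; +x is the way out along the runner. A sprung rubber pad in the roof of the tube (housing up to 124 mm above the table) at x = 20 mm grips the candle: driving it takes about 6 to 15 N until its rear end is past the pad.
- yellow_tube (a point): middle of the yellow stand's clear tube, on its bore axis, 90 mm above the table; axes as the stand's. The tube is level, 90 mm long (x from -45 to +45 mm), bore 42 mm, 52 mm over the end hoops, open at both ends.
- yellow_runner (a point): middle of the cork floor of the yellow stand's runner, 67 mm above the table, 109 mm along x from the tube's middle. The floor, 2 mm lower than the bore, is 46 mm wide between side rails 15 mm high and runs from just outside the tube (x = 47 mm in the stand's frame) to an end stop at x = 167 mm.
- yellow_candle_mid (a point): centre of the yellow wax candle, a cylinder 40 mm in diameter and 80 mm long, 100 g, lying along its x axis inside the clear tube of the yellow stand (axis 89 mm above the table, centre within about 10 mm of the tube's middle); the wick is at its +x end, on the runner's side
- blue_stand: a second stand exactly like the yellow one, holding the blue candle; same frame and sizes. To be left alone.
- blue_candle_mid (a point): centre of the blue candle, same size and placing in the blue stand; must stay in its tube
- violet_votive: thick violet glass votive, 74 mm wide, 70 mm high; a loose bystander standing upright; origin at the centre of its underside, z up
- cobalt_votive: thick cobalt-blue glass votive, 74 mm wide, 70 mm high; a loose bystander standing upright; origin at the centre of its underside, z up
- red_votive: thick red glass votive, 74 mm wide, 70 mm high; a loose bystander standing upright; origin at the centre of its underside, z up
- green_vase: green vase, 112 mm wide, 140 mm high; a loose bystander standing upright; origin at the centre of its underside, z up
- clay_bottle: white ceramic bottle, 72 mm wide, 160 mm high; a loose bystander standing upright; origin at the centre of its underside, z up
Not all that is in view belongs to the job. There is more than one size of the part that bears rod_mid; the job needs the larger.

How it is judged (in metres and radians):
On the way, in this order (a step that is already met when the one before it is completed fails the run):
1. the push rod is lifted out of its rest (z of rod_mid in the frame of rod_rest above 0.075 m), for 0.1 s.
2. the rod's head presses on the yellow candle from inside the tube (contact force between rod and yellow_candle above 0.5 N and x of rod_tip in the frame of yellow_stand between -0.06 and 0.08 m and y of rod_tip in the frame of yellow_stand between -0.02 and 0.02 m and z of rod_tip in the frame of yellow_stand between 0.07 and 0.11 m), for 0.05 s.
3. the yellow candle lies on the runner, wholly clear of the tube (x of yellow_candle_mid in the frame of yellow_stand above 0.087 m and y of yellow_candle_mid in the frame of yellow_stand between -0.012 and 0.012 m and z of yellow_candle_mid in the frame of yellow_stand between 0.078 and 0.098 m), for 0.2 s.
At the end, for the whole second after the job is handed in: Yellow candle at rest in its runner, centre over 87 mm from the tube's middle, within 12 mm sideways, 78 to 98 mm high; rod at rest in its rest (handle centre within 22 mm along, 8 mm across, 8 mm in height, 0.12 rad); blue candle within 30 mm of its tube's middle (all of step 3 and linear speed of each of yellow_candle, rod below 0.02 m/s and x of rod_mid in the frame of rod_rest between -0.022 and 0.022 m and y of rod_mid in the frame of rod_rest between -0.008 and 0.008 m and z of rod_mid in the frame of rod_rest between 0.042 and 0.058 m and angle between the x axis of rod_mid and the x axis of rod_rest, either way round below 0.12 rad and x of blue_candle_mid in the frame of blue_stand between -0.03 and 0.03 m); the robot touches nothing.
It fails at once if the gripper touches the yellow candle (contact force between the fingers and yellow_candle above 0.5 N).
It fails at once if the blue candle is driven out of its place (more than 20 mm) (distance of blue_candle_mid from where it was at the start of the episode above 0.02 m).
It fails at once if a bystander is knocked over (angle between any of violet_votive, cobalt_votive, red_votive, green_vase, clay_bottle's own z axis and vertical above 0.6 rad).
It also fails if it takes over 48 s, if anything falls off the work surface, if the arm or the gripper's body presses on something with over 40 N, if the wrist force passes 120 N, or if a joint passes its speed limit or range.

## Working session

There is one attempt and no reset: what is moved stays moved. The work goes in short steps, Python scripts to look and compute and a tool call to move; the robot and the scene stay as the last step left them, time stands still between calls to the robot, and variables do not carry over. Pictures are saved under pics/ and viewed, at most 10 in all, crops included, and the job is handed in when it is done.

Besides the shell and the picture viewer there is one more tool, called after ">>>" as name(argument=value, ...), one argument or row to a line, values as JSON. move_arm: Moves the arm, as the interface text tells. Its arguments: {"type":"object","properties":{"plan":{"type":"array","items":{"type":"number"}},"force":{"type":"number"}},"required":["plan"]}

```bash
mkdir -p pics
python3 - <<'E'
from rig import ctrl
import cv2
for n in("scene","top"):
    f=ctrl.grab_frame(n); cv2.imwrite(f"pics/{n}0.png",f[:,:,::-1])
    c=ctrl.get_calibration(n); print(n,{k:(v if k!="pose" else [[round(float(q),4) for q in r] for r in v]) for k,v in c.items()})
print(ctrl.read_state())
E
```

```text
scene {'fx': 379.37920139221126, 'fy': 379.37920139221126, 'cx': 276.2958507896403, 'cy': 207.40165234168927, 'pose': [[-0.6008, -0.6073, 0.5198, 1033.5041], [0.7994, -0.4511, 0.3969, 323.9091], [-0.0066, 0.6539, 0.7565, 820.5919], [0.0, 0.0, 0.0, 1.0]]}
top {'fx': 414.3648913429079, 'fy': 414.3648913429079, 'cx': 277.5514409832387, 'cy': 211.1471215493256, 'pose': [[-0.0202, 0.9909, -0.1331, 326.5608], [-0.9997, -0.0217, -0.0099, -87.5853], [-0.0127, 0.1329, 0.991, 1444.8257], [0.0, 0.0, 0.0, 1.0]]}
{'t': 0.1, 'joint_positions': array([ 1.13799207e+00,  1.50940039e-01,  1.43794156e+00,  2.14190107e-05,
        1.55379547e+00, -1.33978154e-01]), 'joint_vel': array([ 1.88957965e-03, -1.23710309e-04, -1.09403028e-03,  7.21825342e-04,
       -1.13963611e-03,  9.26989948e-05]), 'tau': array([ 4.58768671e-03, -7.14367604e+01, -5.71795607e+01, -2.31493404e-04,
        6.87641994e-03, -7.13626901e-05]), 'eef_pos': array([169.18921521, 549.32227238, 230.7461736 ]), 'orientation': array([-1.61889418e-04,  1.48857911e-01,  9.88858447e-01, -5.17587301e-04]), 'wrist_force': array([ 0.112247  ,  0.11970585, -0.76934033]), 'torque': array([-0.02733375,  0.00888281, -0.00510355]), 'gripper_force': 0.0, 'gripper_width': 85.53471837304274}
```

View pics/scene0.png

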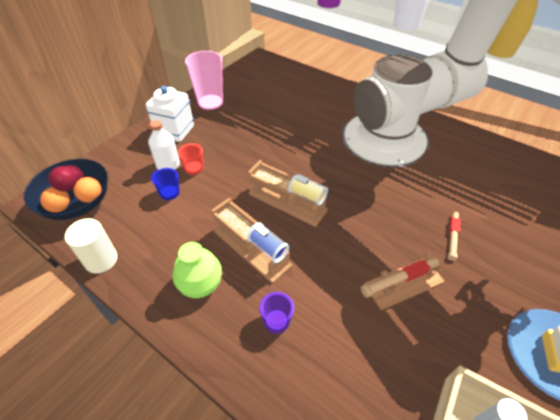

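View pics/top0.png

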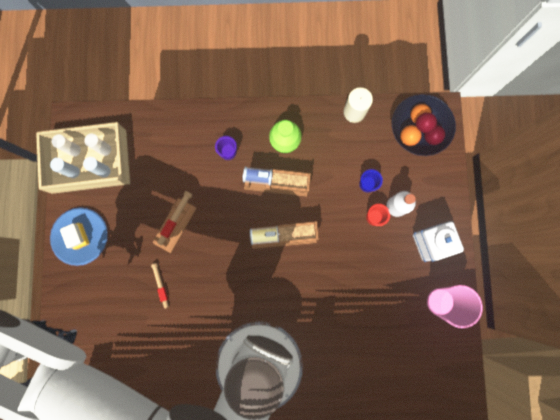

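Candidates for the rod are A, the rod in the rest at top (174,222) / scene (402,277), and B, the small rod lying on the table at top (160,286) / scene (455,236). A is the larger one and lies in a rest, so I choose A. The yellow candle is at top (265,235) with its runner to the right (world -y). The blue stand is at top (277,180). I'll check with crops.

```bash
cat > h.py <<'E'
import numpy as np, cv2
from rig import ctrl
def ray(n,u,v):
    c=ctrl.get_calibration(n);P=np.array(c["pose"])
    d=P[:3,:3]@np.array([(u-c["cx"])/c["fx"],-(v-c["cy"])/c["fy"],-1]);return P[:3,3],d
def plane(n,u,v,z):
    o,d=ray(n,u,v);return o+d*(z-o[2])/d[2]
def proj(n,p):
    c=ctrl.get_calibration(n);P=np.array(c["pose"]);q=P[:3,:3].T@(np.array(p)-P[:3,3])
    return c["cx"]+c["fx"]*q[0]/-q[2], c["cy"]-c["fy"]*q[1]/-q[2]
def tri(a,b):
    (o1,d1),(o2,d2)=ray("scene",*a),ray("top",*b)
    s=np.linalg.lstsq(np.c_[d1,-d2],o2-o1,rcond=None)[0]
    p,q=o1+s[0]*d1,o2+s[1]*d2;return (p+q)/2,np.linalg.norm(p-q)
E
python3 - <<'E'
from h import *
t=cv2.imread("pics/top0.png");s=cv2.imread("pics/scene0.png")
def up(im,x0,y0,w,h,k): return cv2.resize(im[y0:y0+h,x0:x0+w],None,fx=k,fy=k,interpolation=cv2.INTER_CUBIC)
a=up(t,140,180,65,80,6);b=up(t,238,160,90,95,5)
H=max(a.shape[0],b.shape[0]);o=np.zeros((H,a.shape[1]+b.shape[1],3),np.uint8)
o[:a.shape[0],:a.shape[1]]=a;o[:b.shape[0],a.shape[1]:]=b;print(a.shape,b.shape);cv2.imwrite("pics/c1.png",o[:, :840][:,:800] if o.shape[1]>800 else o)
a=up(s,355,245,95,65,4);b=up(s,240,155,95,65,4)
print(a.shape);cv2.imwrite("pics/c2.png",np.hstack([a,b]))
for n,im in(("top",t),("scene",s)):
    hsv=cv2.cvtColor(im,cv2.COLOR_BGR2HSV)
    m=(((hsv[...,0]<6)|(hsv[...,0]>174))&(hsv[...,1]>180)&(hsv[...,2]>90)).astype(np.uint8)
    k,l,st,ce=cv2.connectedComponentsWithStats(m)
    for i in range(1,k):
        if st[i,4]>15:print(n,st[i],ce[i].round(1),plane(n,*ce[i],55).round(0))
E
```

```text
(480, 390, 3) (475, 450, 3)
(260, 380, 3)
top [367 204  21  21 172] [376.6 213.1] [ 499. -407.   55.]
top [167 221   7   6  18] [170.2 224.2] [477. 290.  55.]
top [162 227   8   7  21] [166.1 230.2] [457. 304.  55.]
top [158 288   9  13  71] [162.  293.9] [246. 314.  55.]
scene [184 146  18  18 223] [192.8 153.7] [ 486. -412.   55.]
scene [181 158  21  16  47] [190.1 168.3] [ 537. -372.   55.]
```

View pics/c1.png

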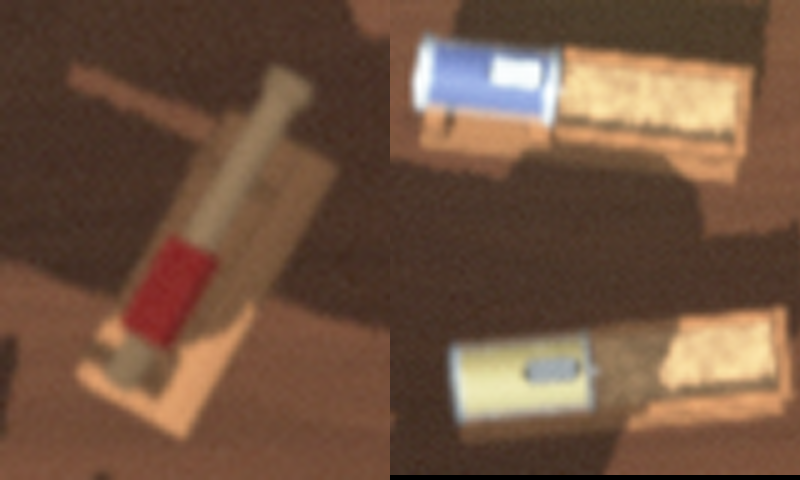

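View pics/c2.png

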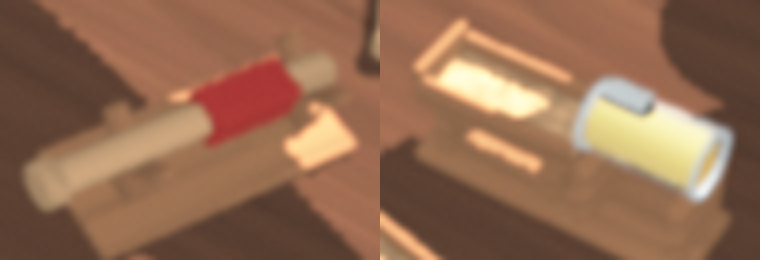

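The crops confirm A: a full-size rod with a red square handle, sitting in V saddles with its head up and to the right in the top view. The yellow tube has its rear hoop at top (251,236) and its runner to the right. Next I'll measure both.

Run:
```python
from h import *
t=cv2.imread("pics/top0.png");s=cv2.imread("pics/scene0.png")
def big(im,x0,y0,x1,y1,f):
    m=np.zeros(im.shape[:2],np.uint8);h=cv2.cvtColor(im,cv2.COLOR_BGR2HSV)
    m[y0:y1,x0:x1]=f(h)[y0:y1,x0:x1];k,l,st,ce=cv2.connectedComponentsWithStats(m)
    i=1+st[1:,4].argmax();r=cv2.minAreaRect(np.argwhere(l==i)[:,::-1].astype(np.float32));print(st[i],ce[i],r);return ce[i],r
red=lambda h:(((h[...,0]<8)|(h[...,0]>172))&(h[...,1]>165)&(h[...,2]>60)).astype(np.uint8)
yel=lambda h:((h[...,0]>22)&(h[...,0]<36)&(h[...,1]>60)&(h[...,2]>120)).astype(np.uint8)
a,_=big(t,150,210,185,245,red);b,_=big(s,395,255,440,285,red)
print("handle top",plane("top",*a,60),"scene",plane("scene",*b,57),"tri",tri(b,a))
A=lambda x,y:(140+x/6,180+y/6); B=lambda x,y:(238+(x-390)/5,160+y/5)
S=lambda x,y:(355+x/4,245+y/4); Y=lambda x,y:(240+(x-380)/4,155+y/4)
hd=plane("top",*A(292,82),60);sb=plane("top",*A(125,372),55);d=hd-sb
print("head",hd,"stub",sb,"len",np.linalg.norm(d),"ang",np.degrees(np.arctan2(d[1],d[0])),"mid",sb[:2]+.3*d[:2])
big(t,245,222,282,248,yel)
l=plane("top",*B(456,383),97);r=plane("top",*B(591,371),97);d=r-l
print("tube",l,r,(l+r)/2,np.linalg.norm(d),np.degrees(np.arctan2(d[1],d[0])))
e=plane("top",*B(785,361),80);d=e-l;print("runend",e,np.linalg.norm(d),np.degrees(np.arctan2(d[1],d[0])))
e=plane("top",*B(750,120),80);print
L=plane("scene",*Y(709,165),90);R=plane("scene",*Y(588,118),90);d=R-L
print("tube scene",L,R,(L+R)/2,np.linalg.norm(d),np.degrees(np.arctan2(d[1],d[0])))
```

```text
[161 220  15  18 139] [167.89928058 228.31654676] ((167.8235321044922, 228.29412841796875), (8.574929237365723, 16.120866775512695), 30.963756561279297)
[404 261  25  19 276] [416.62681159 269.30434783] ((416.39654541015625, 269.25860595703125), (13.130645751953125, 23.109935760498047), 66.80140686035156)
handle top [462.38160871 296.3614274   60.        ] scene [466.39669168 299.55151855  57.        ] tri (array([463.01027567, 298.98466162,  52.13484466]), np.float64(0.9063947661958601))
head [579.17069158 227.29445569  60.        ] stub [417.18281497 320.88902832  55.        ] len 187.14971598795296 ang -30.018785680984156 mid [465.77917795 292.81065653]
[253 228  24  14 157] [262.5477707  234.37579618] ((264.3671569824219, 234.48765563964844), (11.201272964477539, 22.50722885131836), 83.9909896850586)
tube [425.85014781  13.42455438  97.        ] [431.81850099 -74.68537186  97.        ] [428.8343244  -30.63040874  97.        ] 88.31183580314006 -86.12484221978275
runend [ 437.04263281 -202.56153172   80.        ] 216.94299045856548 -87.03356329985981
tube scene [429.31740057  13.75963593  90.        ] [441.452398  -74.3710048  90.       ] [435.38489929 -30.30568443  90.        ] 88.96217172108602 -82.16005484411733
```

>>> move_arm(
  plan=[85,-355,-154,60,0,0,0.225,85,-355,-154,60,0,0,0.225,85,-355,-154,60,0,0,0.225,85,-355,-154,60,0,0,0.225,85,-355,-154,60,0,0,0.225],
  force=80,
)

```text
t: 0.6
eef_pos: [357.9, 387.2, 192.6]
orientation: [-0.0, 0.259, 0.966, -0.0]
wrist_force: [0.0, 2.0, -0.3]
gripper_width: 85.0
gripper_force: 0.0
```

```bash
cat >> h.py <<'E'
from scipy.spatial.transform import Rotation as Ro
def go(x,y,z,th):
    "tool-frame shift and turn from here to TCP x,y,z pointing down, tool x at th deg"
    s=ctrl.read_state();q=s["orientation"];R=Ro.from_quat([q[1],q[2],q[3],q[0]])
    a=np.radians(th);c=np.array([np.cos(a),np.sin(a),0]);T=Ro.from_matrix(np.c_[c,np.cross([0,0,-1],c),[0,0,-1]])
    print("tcp",s["eef_pos"].round(1),"F",s["wrist_force"].round(1),"w",round(s["gripper_width"],1),"t",s["t"],"j",s["joint_positions"].round(2))
    print("shift",R.inv().apply(np.array([x,y,z])-s["eef_pos"]).round(1),"turn",(R.inv()*T).as_rotvec().round(3))
E
python3 -c "
from h import *
go(463,297,110,150)"
```

```text
tcp [357.9 387.2 192.6] F [ 0.   2.  -0.3] w 85.0 t 0.6 j [ 0.68  0.07  1.61 -0.    1.47 -0.37]
shift [-136.1  -25.6   82.6] turn [-0. -0.  0.]
```

>>> move_arm(
  plan=[85,-115,-20,80,0,0,0,85,-115,-20,80,0,0,0,85,-115,-20,80,0,0,0,85,-115,-20,80,0,0,0,85,-115,-20,80,0,0,0],
)

```text
t: 1.1
eef_pos: [446.5, 313.4, 112.5]
orientation: [-0.001, 0.26, 0.966, -0.0]
wrist_force: [-0.2, 0.1, 0.9]
gripper_width: 85.4
gripper_force: 0.0
```

Run:
```python
from h import *
go(463,297,31,150)
a=ctrl.grab_frame("scene")[:,:,::-1];b=ctrl.grab_frame("top")[:,:,::-1]
a=cv2.resize(a[205:305,350:450],None,fx=4,fy=4,interpolation=2);b=cv2.resize(b[170:270,125:225],None,fx=4,fy=4,interpolation=2)
cv2.imwrite("pics/g1.png",np.hstack([a,b]))
```

```text
tcp [446.5 313.4 112.5] F [-0.2  0.1  0.9] w 85.4 t 1.1 j [ 0.47  0.16  1.67  0.    1.31 -0.57]
shift [-22.6  -5.9  81.4] turn [-0.001 -0.001 -0.002]
```

View pics/g1.png

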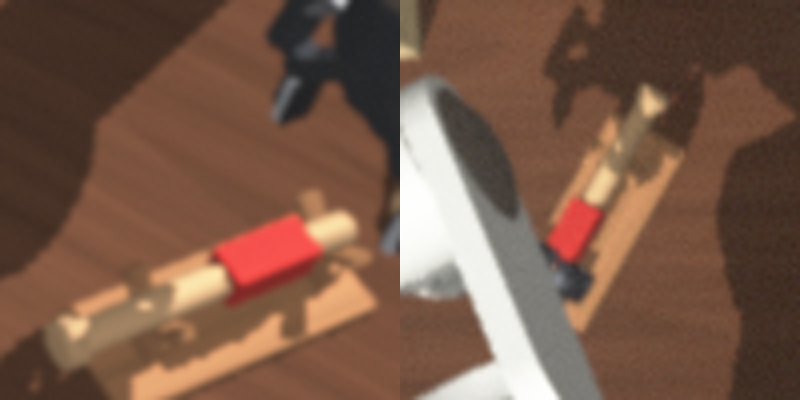

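The scene view shows the handle at about (417,269), with the open gripper about 23 mm behind it, towards the stub. I'll shift it over and then go down.

>>> move_arm(
  plan=[85,-22,-6,10,0,0,0,85,-22,-6,30,0,0,0,85,-22,-6,60,0,0,0,85,-22,-6,81,0,0,0,85,-22,-6,81,0,0,0],
)

```text
t: 1.7
eef_pos: [460.8, 298.2, 30.4]
orientation: [-0.001, 0.258, 0.966, -0.001]
wrist_force: [-0.4, 0.7, 1.3]
gripper_width: 85.1
gripper_force: 0.0
```

Run:
```python
from h import *
go(463,297,31,150)
a=ctrl.grab_frame("scene")[:,:,::-1]
a=cv2.resize(a[205:305,350:450],None,fx=5,fy=5,interpolation=2)
cv2.imwrite("pics/g2.png",a)
```

```text
tcp [460.8 298.2  30.4] F [-0.4  0.7  1.3] w 85.1 t 1.7 j [ 0.43  0.25  1.75  0.    1.15 -0.61]
shift [-2.5  0.  -0.6] turn [-0.002 -0.002  0.001]
```

View pics/g2.png

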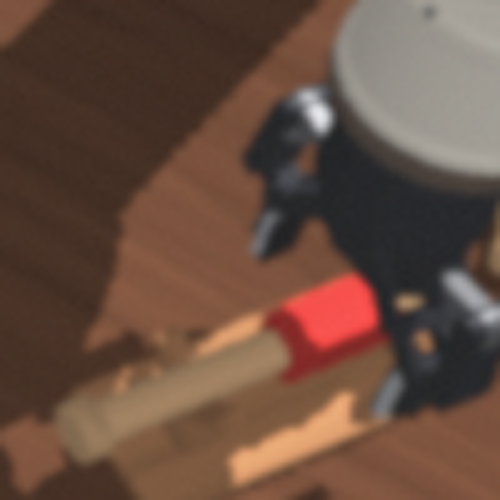

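The fingers straddle the handle, at crop (320,320). Closing.

>>> move_arm(
  plan=[20,-2,0,0,0,0,0,15,-2,0,0,0,0,0,10,-2,0,0,0,0,0,10,-2,0,0,0,0,0,10,-2,0,0,0,0,0],
  force=80,
)

```text
t: 2.25
eef_pos: [465.4, 297.9, 33.2]
orientation: [0.001, 0.259, 0.966, 0.002]
wrist_force: [3.1, 7.9, 6.2]
gripper_width: 26.9
gripper_force: 79.6
```

>>> move_arm(
  plan=[10,0,0,0,0,0,0,10,0,0,0,0,0,0,10,0,0,0,0,0,0],
)

```text
t: 2.55
eef_pos: [465.4, 297.9, 33.2]
orientation: [0.001, 0.259, 0.966, 0.002]
wrist_force: [3.1, 7.6, 5.4]
gripper_width: 27.3
gripper_force: 79.6
```

>>> move_arm(
  plan=[10,0,0,-15,0,0,0,10,0,0,-50,0,0,0,10,0,0,-90,0,0,0,10,0,0,-110,0,0,0,10,0,0,-110,0,0,0],
)

```text
t: 3.05
eef_pos: [465.4, 297.3, 145.2]
orientation: [0.002, 0.259, 0.966, 0.002]
wrist_force: [1.0, -0.6, -1.2]
gripper_width: 27.0
gripper_force: 79.1
```

Run:
```python
from h import *
a=np.radians(-86);u=np.array([np.cos(a),np.sin(a)]);c=np.array([430,-30.5])
p=c+u*-(45+140+35);print(p)
go(*p,141,94)
```

```text
[414.65357578 188.96409106]
tcp [465.4 297.3 145.2] F [ 1.  -0.6 -1.2] w 27.0 t 3.05 j [ 0.43  0.14  1.62 -0.    1.37 -0.62]
shift [ -10.2 -119.2    3.8] turn [0.005 0.001 0.977]
```

>>> move_arm(
  plan=[10,-10,-119,4,0.005,0,0.977,10,-10,-119,4,0.005,0,0.977,10,-10,-119,4,0.005,0,0.977,10,-10,-119,4,0.005,0,0.977,10,-10,-119,4,0.005,0,0.977],
)

```text
t: 3.55
eef_pos: [412.9, 188.0, 137.1]
orientation: [-0.001, 0.598, 0.802, -0.002]
wrist_force: [0.2, 1.0, -1.5]
gripper_width: 26.8
gripper_force: 79.7
```

```bash
python3 -c "
from h import *
go(414.6,189,141,94)"
```

```text
tcp [412.9 188.  137.1] F [ 0.2  1.  -1.5] w 26.8 t 3.55 j [ 0.26 -0.05  1.84 -0.    1.35 -0.03]
shift [ 0.5  1.9 -3.9] turn [-0.004  0.002  0.22 ]
```

>>> move_arm(
  plan=[10,0,2,30,0,0,0.15,10,0,2,60,0,0,0.22,10,0,2,60,0,0,0.22,10,0,2,60,0,0,0.22,10,0,2,60,0,0,0.22],
)

```text
t: 4.05
eef_pos: [415.7, 189.3, 79.2]
orientation: [0.0, 0.679, 0.734, -0.001]
wrist_force: [0.6, -1.0, -2.1]
gripper_width: 27.0
gripper_force: 79.5
```

Run:
```python
from h import *
go(414.6,189,72.5,94)
a=ctrl.grab_frame("scene")[:,:,::-1];b=ctrl.grab_frame("top")[:,:,::-1]
cv2.imwrite("pics/s1.png",a);cv2.imwrite("pics/t1.png",b)
a=cv2.resize(a[155:255,240:400],None,fx=5,fy=3*5/3,interpolation=2);b=cv2.resize(b[190:260,190:330],None,fx=5,fy=5,interpolation=2)
cv2.imwrite("pics/s1c.png",a);cv2.imwrite("pics/t1c.png",b)
```

```text
tcp [415.7 189.3  79.2] F [ 0.6 -1.  -2.1] w 27.0 t 4.05 j [ 0.26  0.01  1.91 -0.    1.23  0.18]
shift [-0.2 -1.1  6.7] turn [-0.002  0.002  0.009]
```

View pics/s1c.png

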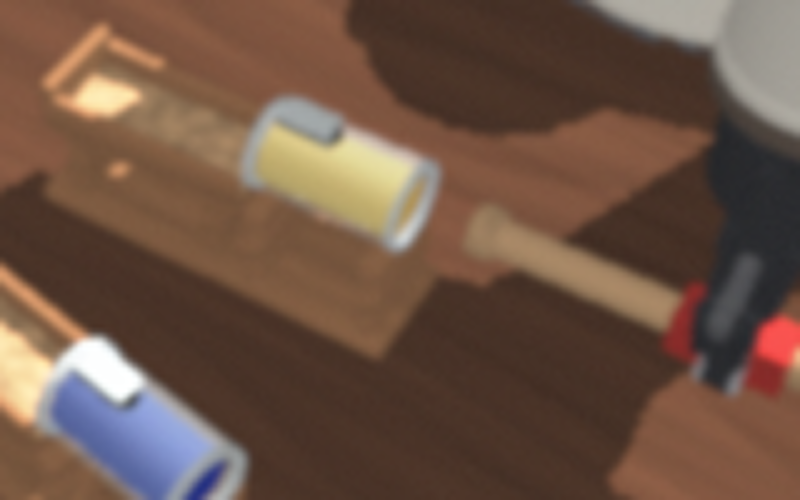

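View pics/t1c.png

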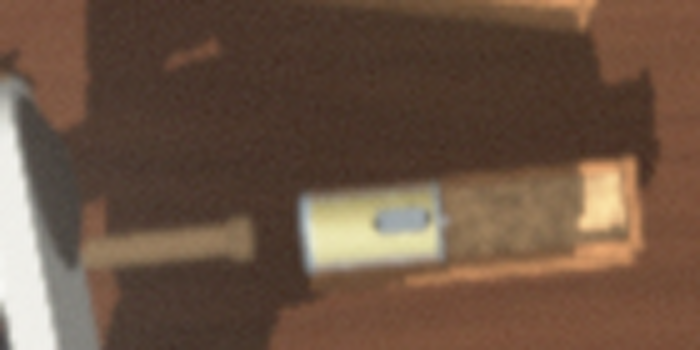

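The scene crop shows the rear hoop at (412,205) and the rod head face at (479,232). The top crop shows the head end at (252,239) and the rear hoop at (307,234). The rod is nearly collinear with the tube; I'll work out the residuals.

Run:
```python
from h import *
S=lambda x,y:(240+x/5,155+y/5);T=lambda x,y:(190+x/5,190+y/5)
f=lambda n,a,b:print(n,[v.round(1) for v in tri(S(*a),T(*b))])
f("head",(480,232),(253,239)); f("rear hoop",(412,205),(306,234)); f("front hoop",(267,143),(441,221))
# centreline of rod and tube in top picture, from vertical profile edges
g=cv2.cvtColor(cv2.imread("pics/t1.png"),cv2.COLOR_BGR2GRAY).astype(float)
hs=cv2.cvtColor(cv2.imread("pics/t1.png"),cv2.COLOR_BGR2HSV).astype(float)
def cl(xs,y0,y1,z):
    P=[]
    for x in xs:
        c=cv2.GaussianBlur(g[y0:y1,x-1:x+2].mean(1)[:,None],(1,3),0).ravel();d=np.diff(c)
        def sub(w):
            w=np.clip(w,0,None);k=w.argmax();i=np.arange(max(k-1,0),min(k+2,len(w)));return (w[i]*i).sum()/w[i].sum()
        P.append((x,y0+.5+(sub(d)+sub(-d))/2))
    P=np.array(P);a,b=np.polyfit(P[:,0],P[:,1],1);print((P[:,1]-a*P[:,0]-b).round(1))
    p,q=[plane("top",x,a*x+b,z) for x in(xs[0],xs[-1])];d=q-p
    print(p.round(1),q.round(1),"ang",np.degrees(np.arctan2(d[1],d[0])).round(2));return p,d/np.linalg.norm(d)
p,d=cl(range(209,236,2),229,252,96)
q,e=cl(range(253,277,2),218,255,90)
h=p+d*(p[1]-14)/-d[1]
print("rod line at y=14:",p+d*((14-p[1])/d[1]),"tube line:",q+e*((14-q[1])/e[1]))
```

```text
head [array([422.7,  50.1,  88.3]), np.float64(2.6)]
rear hoop [array([426.2,  13.4,  88. ]), np.float64(1.6)]
front hoop [array([432.9, -75. ,  86. ]), np.float64(1.0)]
[ 0.3 -0.3 -0.1  0.   0.1  0.2 -0.3 -0.1  0.   0.2  0.3 -0.2 -0.1  0. ]
[417.3 151.3  96. ] [424.3  66.4  96. ] ang -85.31
[-0.1  0.   0.2  0.  -0.3 -0.1  0.   0.2  0.4 -0.2 -0.1  0. ]
[427.9   8.   90. ] [433.5 -64.2  90. ] ang -85.51
rod line at y=14: [428.55256398  14.          96.        ] tube line: [427.38157567  14.          90.        ]
```

Run:
```python
from h import *
go(414,189.5,73,94.5)
S=lambda p:((p[0]-240)*5,(p[1]-155)*5)
for z in(86,90,96):print(z,"tip",np.round(S(proj("scene",[425.6,50,z])),1),"shaft mid",np.round(S(proj("scene",[419.6,120,z])),1),"hoop",np.round(S(proj("scene",[427.4,14,z])),1),np.round(S(proj("scene",[434.5,-75,z])),1))
# scene shaft centreline: vertical profile
g=cv2.cvtColor(cv2.imread("pics/s1.png"),cv2.COLOR_BGR2GRAY).astype(float)
for x in range(344,372,3):
    c=g[192:225,x-1:x+2].mean(1);d=np.diff(c);i=d.argmax();j=(-d).argmax();print((x-240)*5+2,((192+(i+j)/2+.5+.5)-155)*5,(j-i),end=" | ")
```

```text
tcp [415.7 189.3  79.2] F [-0.7  0.2 -1.4] w 26.7 t 4.15 j [ 0.26  0.01  1.91 -0.    1.22  0.18]
shift [ 0.3 -1.7  6.2] turn [-0.001  0.002 -0.   ]
86 tip [473.9 238. ] shaft mid [599.6 292.9] hoop [413.  209.4] [266.3 144.8]
90 tip [474.7 232.9] shaft mid [600.9 287.8] hoop [413.6 204.3] [266.5 139.6]
96 tip [476.  225.1] shaft mid [602.8 280. ] hoop [414.6 196.5] [266.8 131.7]
522 247.5 9 | 537 255.0 8 | 552 262.5 9 | 567 267.5 9 | 582 275.0 10 | 597 282.5 9 | 612 287.5 9 | 627 292.5 9 | 642 300.0 10 | 657 307.5 9 |
```

>>> move_arm(
  plan=[10,0,-1,6.5,0,0,0,10,0,-1,6.5,0,0,0,10,-12,-1,6.5,0,0,0,10,-25,-1,6.5,0,0,0,10,-30,-1,6.5,0,0,0],
  force=110,
)

```text
t: 4.65
eef_pos: [416.6, 157.7, 71.7]
orientation: [-0.0, 0.68, 0.734, -0.002]
wrist_force: [0.6, -0.2, -2.1]
gripper_width: 26.3
gripper_force: 109.6
```

>>> move_arm(
  plan=[10,-4,0,0,0,0,0,10,-8,0,0,0,0,0,10,-12,0,0,0,0,0,10,-16,0,0,0,0,0,10,-20,0,0,0,0,0],
)

```text
t: 5.15
eef_pos: [417.9, 140.0, 71.7]
orientation: [-0.001, 0.679, 0.734, -0.001]
wrist_force: [-1.4, 11.2, -0.4]
gripper_width: 26.4
gripper_force: 110.1
```

```bash
cat >> h.py <<'E'
def stand():
    s=ctrl.read_state();p=s["eef_pos"];a=np.radians(-85.5);u=np.array([np.cos(a),np.sin(a)]);w=p[:2]-[430.9,-30.5]
    print("tip x %.1f y %.1f"%(w@u+140,u[0]*w[1]-u[1]*w[0]),p.round(1),s["wrist_force"].round(1),"t",s["t"],"w",round(s["gripper_width"],1))
E
python3 -c "
from h import *
stand();go(414,189.5,73,94.5)"
```

```text
tip x -30.9 y 0.4 [417.9 140.   71.7] [-1.4 11.2 -0.4] t 5.15 w 26.4
tcp [417.9 140.   71.7] F [-1.4 11.2 -0.4] w 26.4 t 5.15 j [ 0.15 -0.01  1.95  0.    1.21  0.07]
shift [49.7 -0.1 -1.3] turn [-0.003  0.    -0.002]
```

The head is inside the tube and in line, pressing the candle with 11 N. I'll keep driving.

>>> move_arm(
  plan=[10,-7,0,0,0,0,0,10,-14,0,0,0,0,0,10,-21,0,0,0,0,0,10,-28,0,0,0,0,0,10,-35,0,0,0,0,0],
)

```text
t: 5.65
eef_pos: [420.5, 105.0, 71.7]
orientation: [-0.001, 0.679, 0.734, -0.001]
wrist_force: [-2.2, 10.8, -1.3]
gripper_width: 26.4
gripper_force: 110.1
```

>>> move_arm(
  plan=[10,-7,0,0,0,0,0,10,-14,0,0,0,0,0,10,-19,0,0,0,0,0,10,-24,0,0,0,0,0,10,-29,0,0,0,0,0],
)

```text
t: 6.15
eef_pos: [422.7, 76.0, 71.7]
orientation: [-0.001, 0.679, 0.734, -0.001]
wrist_force: [-1.0, 6.3, -0.7]
gripper_width: 26.1
gripper_force: 110.1
```

```bash
python3 -c "
from h import *
stand()"
```

```text
tip x 33.2 y 0.2 [422.7  76.   71.7] [-1.   6.3 -0.7] t 6.15 w 26.1
```

>>> move_arm(
  plan=[10,-6,0,0,0,0,0,10,-12,0,0,0,0,0,10,-18,0,0,0,0,0,10,-23,0,0,0,0,0,10,-26,0,0,0,0,0],
)

```text
t: 6.65
eef_pos: [424.9, 49.0, 71.8]
orientation: [-0.0, 0.68, 0.734, -0.002]
wrist_force: [0.6, 1.5, -1.2]
gripper_width: 26.6
gripper_force: 110.1
```

>>> move_arm(
  plan=[10,-2,0,0,0,0,0,10,-2,0,0,0,0,0,10,-2,0,0,0,0,0],
)

```text
t: 6.95
eef_pos: [425.1, 47.5, 71.8]
orientation: [-0.0, 0.679, 0.734, -0.002]
wrist_force: [-0.0, -0.1, -1.4]
gripper_width: 26.6
gripper_force: 110.1
```

Run:
```python
from h import *
stand()
a=ctrl.grab_frame("scene")[:,:,::-1];b=ctrl.grab_frame("top")[:,:,::-1]
a=cv2.resize(a[150:230,230:330],None,fx=4,fy=4,interpolation=2);b=cv2.resize(b[195:275,235:335],None,fx=4,fy=4,interpolation=2)
cv2.imwrite("pics/p2.png",np.hstack([a,b]))
```

```text
tip x 61.8 y 0.3 [425.1  47.5  71.8] [-0.  -0.1 -1.4] t 6.95 w 26.6
```

View pics/p2.png

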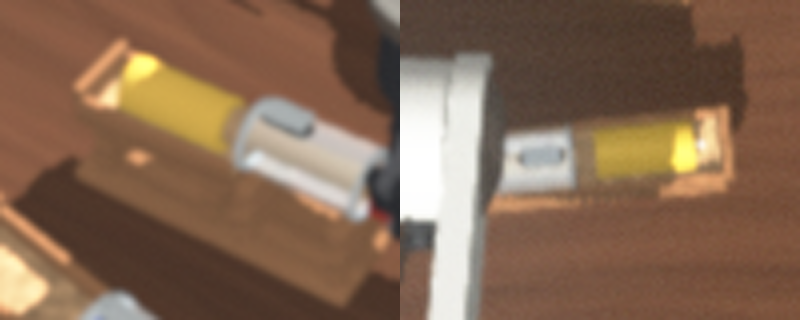

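The candle lies on the runner at top crop (645,148), about 15 mm clear of the tube end at (575). I'll retract.

>>> move_arm(
  plan=[10,15,0,0,0,0,0,10,45,0,0,0,0,0,10,80,0,0,0,0,0,10,115,0,0,0,0,0,10,145,0,0,0,0,0],
)

```text
t: 7.55
eef_pos: [413.6, 193.8, 71.6]
orientation: [-0.0, 0.679, 0.734, -0.002]
wrist_force: [0.3, 0.4, -1.5]
gripper_width: 26.3
gripper_force: 110.1
```

>>> move_arm(
  plan=[10,3,0,-10,0,0,0,10,3,0,-40,0,0,0,10,3,0,-74,0,0,0,10,3,0,-74,0,0,0,10,3,0,-74,0,0,0],
)

```text
t: 8.05
eef_pos: [414.2, 195.0, 145.9]
orientation: [0.0, 0.679, 0.734, -0.001]
wrist_force: [0.2, -0.4, -2.2]
gripper_width: 26.7
gripper_force: 110.1
```

```bash
python3 -c "
from h import *
stand();go(465.4,297.6,145,149.9)"
```

```text
tip x -86.2 y 1.0 [414.2 195.  145.9] [ 0.2 -0.4 -2.2] t 8.05 w 26.7
tcp [414.2 195.  145.9] F [ 0.2 -0.4 -2.2] w 26.7 t 8.05 j [ 0.27 -0.05  1.82 -0.    1.37  0.2 ]
shift [98.3 59.   0.6] turn [-0.003  0.001 -0.969]
```

>>> move_arm(
  plan=[10,98,59,0,0,0,-0.969,10,98,59,0,0,0,-0.969,10,98,59,0,0,0,-0.969,10,98,59,0,0,0,-0.969,10,98,59,0,0,0,-0.969],
)

```text
t: 8.55
eef_pos: [464.7, 297.5, 143.2]
orientation: [-0.002, 0.36, 0.933, -0.003]
wrist_force: [-0.2, -0.9, -1.9]
gripper_width: 26.6
gripper_force: 110.0
```

```bash
python3 -c "
from h import *
go(465.4,297.6,145,149.9)"
```

```text
tcp [464.7 297.5 143.2] F [-0.2 -0.9 -1.9] w 26.6 t 8.55 j [ 0.43  0.15  1.62 -0.    1.38 -0.4 ]
shift [-0.4  0.5 -1.8] turn [-0.006 -0.002 -0.212]
```

>>> move_arm(
  plan=[10,0,0,0,0,0,-0.15,10,0,0,0,0,0,-0.212,10,0,0,0,0,0,-0.212,10,0,0,0,0,0,-0.212,10,0,0,0,0,0,-0.212],
)

```text
t: 9.05
eef_pos: [465.1, 297.3, 144.6]
orientation: [-0.001, 0.264, 0.965, -0.002]
wrist_force: [0.7, 0.7, -1.2]
gripper_width: 26.6
gripper_force: 110.0
```

```bash
python3 -c "
from h import *
go(465.4,297.9,33.2,150)"
```

```text
tcp [465.1 297.3 144.6] F [ 0.7  0.7 -1.2] w 26.6 t 9.05 j [ 0.43  0.15  1.61 -0.    1.38 -0.61]
shift [ -0.2   1.2 111.4] turn [-0.004 -0.002 -0.01 ]
```

>>> move_arm(
  plan=[10,0,0.5,30,-0.003,-0.002,-0.01,10,0,0.5,65,-0.003,-0.002,-0.01,10,0,0.5,85,-0.003,-0.002,-0.01,10,0,0.5,95,-0.003,-0.002,-0.01,10,0,0.5,95,-0.003,-0.002,-0.01],
)

```text
t: 9.55
eef_pos: [464.7, 297.4, 49.1]
orientation: [-0.0, 0.258, 0.966, -0.001]
wrist_force: [-0.2, 0.3, -1.3]
gripper_width: 26.6
gripper_force: 110.1
```

```bash
python3 -c "
from h import *
go(465.4,297.9,33.2,150)"
```

```text
tcp [464.7 297.4  49.1] F [-0.2  0.3 -1.3] w 26.6 t 9.55 j [ 0.43  0.23  1.72 -0.    1.19 -0.62]
shift [-0.4  0.8 15.9] turn [-0.002 -0.     0.001]
```

>>> move_arm(
  plan=[10,0,0.5,6,-0.002,0,0,10,0,0.5,11,-0.002,0,0,10,0,0.5,14,-0.002,0,0,10,0,0.5,15,-0.002,0,0,10,0,0.5,15,-0.002,0,0],
)

```text
t: 10.05
eef_pos: [465.5, 298.1, 35.2]
orientation: [0.001, 0.258, 0.966, 0.001]
wrist_force: [-0.4, 0.3, -1.7]
gripper_width: 26.3
gripper_force: 110.1
```

>>> move_arm(
  plan=[10,0,0,1,0,0,0,10,0,0,2,0,0,0,10,0,0,2,0,0,0],
)

```text
t: 10.35
eef_pos: [465.5, 298.1, 33.4]
orientation: [0.001, 0.258, 0.966, 0.001]
wrist_force: [-0.9, -1.4, 3.2]
gripper_width: 26.8
gripper_force: 111.1
```

Now in contact with the saddles. I'll open slowly and back out.

>>> move_arm(
  plan=[32,0,0,0,0,0,0,45,0,0,0,0,0,0,65,0,0,0,0,0,0,85,0,0,0,0,0,0,85,0,0,0,0,0,0],
)

```text
t: 10.85
eef_pos: [465.4, 298.1, 33.0]
orientation: [0.0, 0.258, 0.966, 0.001]
wrist_force: [-0.7, -0.0, -0.2]
gripper_width: 84.5
gripper_force: 0.0
```

>>> move_arm(
  plan=[85,0,0,-5,0,0,0,85,0,0,-30,0,0,0,85,0,0,-70,0,0,0,85,0,0,-110,0,0,0,85,0,0,-150,0,0,0],
)

```text
t: 11.35
eef_pos: [464.9, 297.8, 185.1]
orientation: [0.001, 0.258, 0.966, 0.001]
wrist_force: [0.8, 0.1, 0.2]
gripper_width: 85.1
gripper_force: 0.0
```

>>> move_arm(
  plan=[85,40,40,-20,0,0,0,85,80,80,-20,0,0,0,85,110,110,-20,0,0,0,85,110,110,-20,0,0,0,85,110,110,-20,0,0,0],
)

```text
t: 11.85
eef_pos: [423.8, 449.4, 203.0]
orientation: [0.0, 0.257, 0.966, 0.0]
wrist_force: [-0.1, -0.2, -0.1]
gripper_width: 85.1
gripper_force: 0.0
```

Run:
```python
from h import *
stand()
a=ctrl.grab_frame("scene")[:,:,::-1]
cv2.imwrite("pics/f1.png",cv2.resize(a[140:310,180:450],None,fx=2.9,fy=2.9,interpolation=2))
b=ctrl.grab_frame("top")[:,:,::-1];h=cv2.cvtColor(b,cv2.COLOR_BGR2HSV)
for n,im in(("top",b),("scene",a)):
    h=cv2.cvtColor(np.ascontiguousarray(im),cv2.COLOR_BGR2HSV)
    m=(((h[...,0]<8)|(h[...,0]>172))&(h[...,1]>165)&(h[...,2]>60)).astype(np.uint8)
    w=np.zeros_like(m);x0,y0,x1,y1=(150,210,185,245) if n=="top" else (395,255,440,285);w[y0:y1,x0:x1]=m[y0:y1,x0:x1]
    print(n,w.sum(),np.argwhere(w).mean(0)[::-1])
```

```text
tip x -338.9 y 30.6 [423.8 449.4 203. ] [-0.1 -0.2 -0.1] t 11.85 w 85.1
top 152 [167.68421053 228.25      ]
scene 96 [416.45833333 273.52083333]
```

View pics/f1.png

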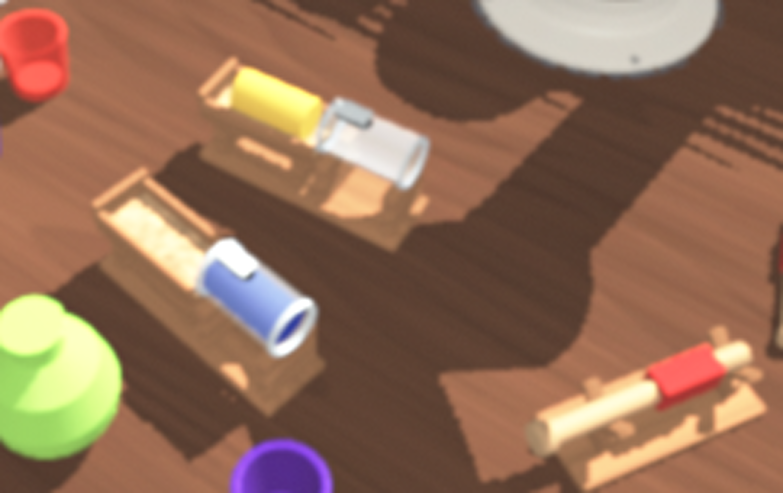

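The rod is back in its rest, with the handle at top (167.7,228.3), the same place as at the start. The yellow candle is on the runner at crop (278,102), clear of the tube. The blue candle is still in its mould.

```bash
python3 -c "
from rig import ctrl
print(ctrl.job_done())"
```

```text
the job is handed in; nothing more can be done
None
```

I handed the job in at about 12 s: the yellow candle lies on its runner clear of the tube, the rod is back in its rest, and the blue candle is still in its mould. The final scene picture showed nothing knocked over, though it didn't take in the bottle and the cobalt votive; no verdict came back at hand-in.

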